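# Shut the UV steriliser and start it

### The arm

A 6-joint arm with a two-finger parallel gripper is mounted at the origin on the work surface. World frame = base frame: x ahead of the robot, y to its left, z up, the work surface at z = 0. Lengths are in m, angles in rad, forces in N, time in s.
With the tool pointing down it reaches from about 0.25 to 0.775 m from the base axis. Payload 4 kg.
Tool frame: the origin (TCP) lies at the centre of the arm's flange, where the gripper is bolted on; the fingertips stand ahead of it and the grasp point (between the pads) lies 180 mm ahead of it (robot.tcp_to_tips is the z of the fingertips in the tool frame, in m); z points along the fingers, y is the direction in which the jaws open and shut (so a half turn about z gives the same grasp; the last joint's range is limited). The gripper opens to 94 mm and grips with 3 to 60 N. Pads are 16 mm wide; open, the fingers measure 119 mm over their backs; the gripper's body (75 mm by 177 mm) begins 78 mm behind the grasp point.
Start: joints at [1.178, 0.087, 1.371, -0, 1.684, -0.103], TCP at [0.157, 0.527, 0.405] pointing down, gripper open.
Joint ranges: [-3.1, 3.1], [-0.76, 2.03], [0.27, 2.55], [-1.08, 4.22], [0.17, 2.65], [-2.57, 2.57]. Speed limits (rad/s): [2.79, 2.79, 3.14, 3.14, 3.14, 3.14].

### API

Orientations are given as [roll, pitch, yaw] about the fixed x, y, z axes, in that order (R = Rz(yaw) Ry(pitch) Rx(roll)).
In Python, from bench import robot gives the robot as it stands.
- The arm moves only by the tool move_arm, never from a script. Its argument "increments" is a list that holds one entry, the list of rows, each a list of 7 numbers: the opening, from 0 (shut) to 1 (fully open), then the shift along the tool's x, y, z as a fraction of full scale, then the turn, a rotation vector about the tool's x, y, z as a fraction of full scale. In form: [[[jaw, dx, dy, dz, rx, ry, rz], ...]]. A call has 1 to 8 rows; each row is the pose to reach, as a shift and turn from the pose commanded when the call began, along the tool's axes at that moment; what a row does not reach only later rows make up. Full scale, the value 1, is 0.1 m for a shift and pi/2 rad for a turn. A row lasts 1/12 s, in which the tool goes at most 41.7 mm and 7.16 degrees, less where a joint would pass 70% of its speed; a pose out of reach is approached as far as the arm can. A call with a number of a shift or a turn outside -1 to 1 is refused whole. A call with a gripper value outside its range is refused whole. The fingers move at their own pace and stop on an object; the grip force is fixed at half the most. Time passes only in rows, so rows that repeat a pose let the fingers close. It gives the time, the measured TCP pose, the force and the opening at its end, in the units of the state.
- robot.get_obs(): the state, without advancing time (a new reading comes with each control period).
- robot.snapshot(name): name is "side" or "top"; returns (picture, depth): 400x640x3 uint8, red, green, blue; 400x640 float32, m along the optical axis (not along the pixel's ray), 0 where there is no reading.
- robot.camera_params(name): a dict with "mtx" (3x3 intrinsics, pixels), "k1" (the pictures are not rectified: a ray, as slopes to the right and down, at radius r is drawn at 1 + k1 r^2 times it, then the intrinsics apply), "R" (3x3) and "t" (3): a world point X has camera coordinates R X + t. Camera axes: x right, y down, z forward; pixel columns grow to the right and rows downward; lengths in m; the calibration is good to about 2 mm. A picture is of the moment at which its call begins. camera_params takes no time and is no camera call.
- robot.close_job(): hands the job in, once; it reports no verdict.
The state is a dict: "time": time; "joint_positions": joint angles; "qvel": joint speeds; "joint_torque": joint torques, N m; "tool_pos": TCP position; "ee_rot": TCP orientation; "wrist_force": force on the tool from outside, world axes, zero at the start; "wrist_torque": the same for the moment, N m; "width": finger opening in m.
Only numpy, scipy, OpenCV 4.12 (cv2) and the standard library are available. Lean on these libraries where they do the work, as an engineer would, in place of code of your own. Each camera call takes 0.05 s, during which the arm holds its last target.

### The job

The instruments are in the ultraviolet steriliser box: with the fingertips push its open lid gently down until it is fully shut, and only then press the green start key right in with a light fingertip touch, let it spring back and draw the hand away clear. Grip and lift nothing, keep off the lamp under the lid, and leave the three other keys and everything else on the counter as they are.

Things in the scene. Friction and masses are not known exactly. Their poses are not given: they have to be found in the camera images.
- uvbox: The ultraviolet steriliser box, white, firm on the counter (it cannot be shifted): its own x from -130 mm (front, facing the robot) to +118 mm (hinge side), 300 mm wide (y, + to the left seen from the robot), rim of the open chamber 138 mm high. Origin: under its middle, on the counter; z up. A key panel slopes across its whole front, a closed chamber wall and the lid lie behind it.
- lid_hinge (a point): The hinge line of the lid: this point is its middle; the line runs along the box's y through box x = 108 mm, z = 143 mm.
- lid (a joint): Lid angle, rad: 0 = fully shut (flat, on its stop), growing as the front edge rises; starts at 0.55 to 1.05. Lid 280 mm wide, 12 mm thick, 163 mm from hinge to front edge, plus a grey finger lip 80 mm wide, 13 mm long. The stiff hinge holds it wherever it is left (no spring); about 2 to 7 N down on its outer (upper, far) face near the front edge lowers it, that spot going round the hinge in a circle.
- lid_press (a point): A spot on the outer face of the lid, in the middle of its width, 150 mm forward of the hinge and 8 mm outward of the hinge line; it moves with the lid. With the lid shut it is 151 mm above the counter.
- lamp: The lamp under the lid, not to be touched: aluminium reflector 60 x 215 mm with two pale tubes, down to 23 mm below the hinge line when shut, between 53 and 113 mm forward of the hinge. It moves with the lid; its origin lies on the hinge line.
- key_start_top (a point): Centre of the face of the green start key at rest (the point stays when the key is pressed), 9 mm off the panel. The face is 18 mm across. Keys go in square to the panel, which slopes at 25 degrees to the horizontal from z = 98 mm at box x = -130 mm up to 133 mm at x = -55 mm (outward normal -0.423, 0, 0.906 in the box frame).
- key_start (a joint): How far the green start key is pressed in, m: 0 = out (a spring returns it), 0.004 = right in. It needs about 1.2 N to begin and 4 N to be right in.
- key_stop_top (a point): Centre of the face of the red stop key at rest, 46 mm to the left (box +y) of the green one. To be left alone. The four alike keys stand in one row along the box's y, at box x = -103 mm on the panel: red y = +69, green +23, blue -23, white -69 mm; a dark display lies uphill of them.
- key_stop (a joint): How far the red stop key is pressed in, m (0 = out).
- key_timer_top (a point): Centre of the face of the blue timer key at rest, 46 mm to the right (-y) of the green one. To be left alone.
- key_timer (a joint): How far the blue timer key is pressed in, m (0 = out).
- key_fan_top (a point): Centre of the face of the white fan key at rest, 92 mm to the right (-y) of the green one. To be left alone.
- key_fan (a joint): How far the white fan key is pressed in, m (0 = out).
- stamp: Self-inking hand stamp, black foot and blue cap, 48 x 32 mm, 70 mm tall; origin at the centre of its underside. Bystander.
- bottle: White tablet bottle with a blue cap, 54 mm across, 105 mm tall; origin at the centre of its underside. Bystander.
- cup: Open stainless steel cup, 70 mm across, 70 mm tall; origin at the centre of its underside. Bystander.
- jar: Amber glass jar with a steel cap, 60 mm across, 85 mm tall; origin at the centre of its underside. Bystander.
- cassette: Flat perforated steel instrument cassette lying down, 80 x 180 mm (long along its own y), 22 mm high; origin at the centre of its underside. Bystander.
- mirror: Dental mouth mirror lying down along its own x, grey handle about 120 mm long and 9 mm thick, round head 20 mm across at the +x end; origin under the middle of the handle. Bystander.
- tape: Roll of beige marking tape lying flat, 100 mm across, 19 mm high; origin at the centre of its underside. Bystander.

How it is judged:
By the outcome, as a careful person would: the job done as asked, in the order asked, and still so for the second after the job is handed in, with the robot touching nothing.
It also fails if it takes over 42 s, if anything falls off the work surface, if the arm or the gripper's body presses on something with over 40 N, if the wrist force passes 120 N, or if a joint passes its speed limit or range.

## Working session

There is one attempt and no reset: what is moved stays moved. The work goes in short steps, Python scripts to look and compute and a tool call to move; the robot and the scene stay as the last step left them, time stands still between calls to the robot, and variables do not carry over. Pictures are saved under pics/ and viewed, and the job is handed in when it is done.

Besides the shell and the picture viewer there is one more tool, called after "Emit:" as name(argument=value, ...) on one line, values as JSON. move_arm: Moves the arm, as the interface text tells. Its arguments: {"type":"object","properties":{"increments":{"type":"array","items":{"type":"array","items":{"type":"array","items":{"type":"number","minimum":-1,"maximum":1}}}}},"required":["increments"]}

```bash
mkdir -p pics; ls; python3 - <<'E'
from bench import robot
import cv2,numpy as np
print(robot.get_obs(), robot.tcp_to_tips)
for n in("side","top"):
    p,d=robot.snapshot(n); cv2.imwrite(f"pics/{n}0.png",p[:,:,::-1]); np.save(f"pics/{n}0.npy",d); np.save(f"pics/{n}0rgb.npy",p)
    print(n,robot.camera_params(n))
E
```

```text
pics
{'time': 0.0, 'joint_positions': array([ 1.17792340e+00,  8.79643268e-02,  1.37224940e+00,  7.40469817e-07,
        1.68357490e+00, -1.03093920e-01]), 'qvel': array([ 1.25377220e-03,  1.18065853e-03, -2.99716382e-04,  4.37445581e-04,
        5.47404446e-05, -1.37630321e-03]), 'joint_torque': array([-2.47733391e-03, -3.40198731e+01, -3.02419209e+01,  7.14308512e-02,
        3.35376954e-02, -2.06872000e-04]), 'tool_pos': array([0.15711732, 0.52696952, 0.40350105]), 'ee_rot': array([-3.13940842e+00, -2.26722479e-04,  2.85181348e+00]), 'wrist_force': array([ 0.29323217, -0.11117992, -1.11580425]), 'wrist_torque': array([-0.04184574,  0.00116327, -0.02611132]), 'width': 0.09390765068133153} 0.1992
side {'mtx': array([[387.02626401,   0.        , 313.53623423],
       [  0.        , 387.02626401, 196.72721424],
       [  0.        ,   0.        ,   1.        ]]), 'k1': -0.049317643529329394, 'R': array([[ 0.75354799, -0.6573338 ,  0.00881474],
       [-0.38590577, -0.45316661, -0.80356503],
       [ 0.532205  ,  0.60212316, -0.59515169]]), 't': array([-0.35399067,  0.29053915,  0.92315521])}
top {'mtx': array([[404.00323706,   0.        , 319.27647909],
       [  0.        , 404.00323706, 199.52645384],
       [  0.        ,   0.        ,   1.        ]]), 'k1': -0.06793016973572774, 'R': array([[ 0.0028737 , -0.99996437,  0.0079378 ],
       [-0.99523938, -0.00363323, -0.09739293],
       [ 0.0974183 , -0.00762013, -0.99521435]]), 't': array([0.0041302 , 0.47576643, 1.32845645])}
```

View pics/side0.png

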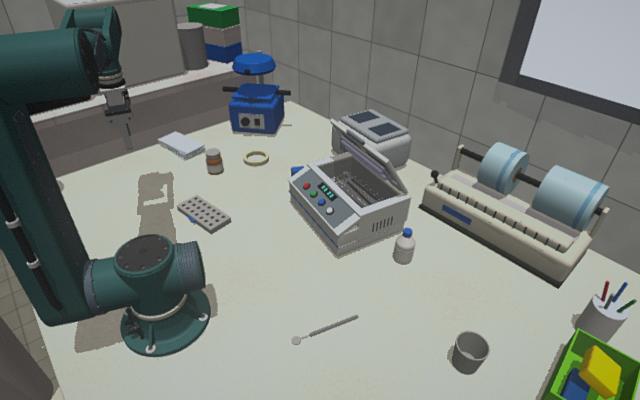

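View pics/top0.png

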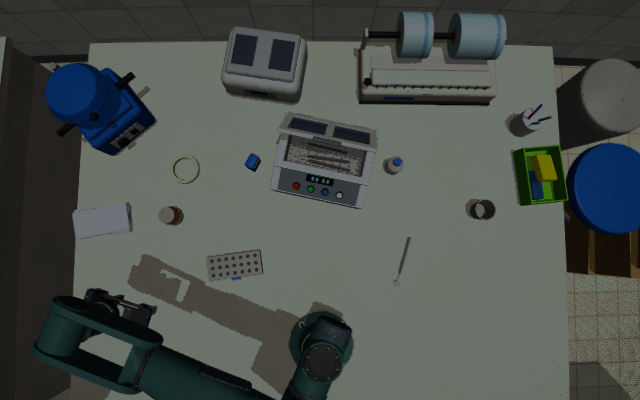

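The box sits ahead of the robot, yawed slightly. The keys in the top view are red (296,186), green (311,189), blue (325,192) and white (339,195). In the side view they are red (306,186), green (313,194), blue (321,202) and white (330,210). The lid is open.

```bash
cat > h.py <<'E'
import numpy as np,cv2
from bench import robot
def unproj(n,u,v,z):
    c=robot.camera_params(n); k=c['k1']
    m=c['mtx']; xd=(u-m[0,2])/m[0,0]; yd=(v-m[1,2])/m[1,1]; x,y=xd,yd
    for _ in range(20):
        f=1+k*(x*x+y*y); x,y=xd/f,yd/f
    P=np.stack([x*z,y*z,z+0*x],-1)
    return (P-c['t'])@c['R']
def proj(n,X):
    c=robot.camera_params(n); P=np.atleast_2d(X)@c['R'].T+c['t']; s=P[:,:2]/P[:,2:]
    s=s*(1+c['k1']*(s**2).sum(1,keepdims=True)); return s*c['mtx'][0,0]+c['mtx'][:2,2]
E
python3 - <<'E'
from h import *
for n,(a,b,c,d) in {"top":(265,100,385,215),"side":(280,100,420,250)}.items():
    p=cv2.imread(f"pics/{n}0.png")[b:d,a:c]
    s=800//(c-a) if n=="top" else 4
    s=min(s,5 if n=='top' else 4)
    cv2.imwrite(f"pics/{n}0z.png",cv2.resize(p,None,fx=s,fy=s,interpolation=cv2.INTER_CUBIC))
    d_=np.load(f"pics/{n}0.npy"); 
    hsv=cv2.cvtColor(cv2.imread(f"pics/{n}0.png"),cv2.COLOR_BGR2HSV)
    g={"top":[(296,186),(311,189),(325,192),(339,195)],"side":[(306,186),(313,194),(321,202),(330,210)]}[n]
    for u,v in g:
        w=hsv[v-6:v+7,u-6:u+7].astype(int)
        m=(w[...,1]>110)&(w[...,2]>50) if (u,v)!=g[3] else (w[...,2]>150)
        yy,xx=np.nonzero(m); 
        uc,vc=(xx.mean()+u-6,yy.mean()+v-6) if len(xx) else (u,v)
        z=np.median(d_[v-1:v+2,u-1:u+2])
        print(n,len(xx),uc,vc,z,unproj(n,np.array(uc),np.array(vc),z))
E
```

```text
top 25 295.6 185.96 1.2575037 [0.50840475 0.08026859 0.12044538]
top 22 310.09090909090907 188.9090909090909 1.2571328 [0.4993426  0.03510613 0.12027688]
top 26 324.5 192.0 1.2579128 [ 0.48998789 -0.00978273  0.11892114]
top 0 339 195 1.255937 [ 0.48060805 -0.05486101  0.12033341]
side 27 306.3333333333333 185.85185185185185 1.1663287 [0.50457832 0.07451487 0.11800819]
side 24 313.25 193.29166666666666 1.1346107 [0.49466175 0.03141059 0.11882526]
side 25 320.76 201.04 1.1034808 [ 0.48561509 -0.01156059  0.11956662]
side 23 329.0 209.3913043478261 1.0706524 [ 0.47608678 -0.05621729  0.12102608]
```

View pics/top0z.png

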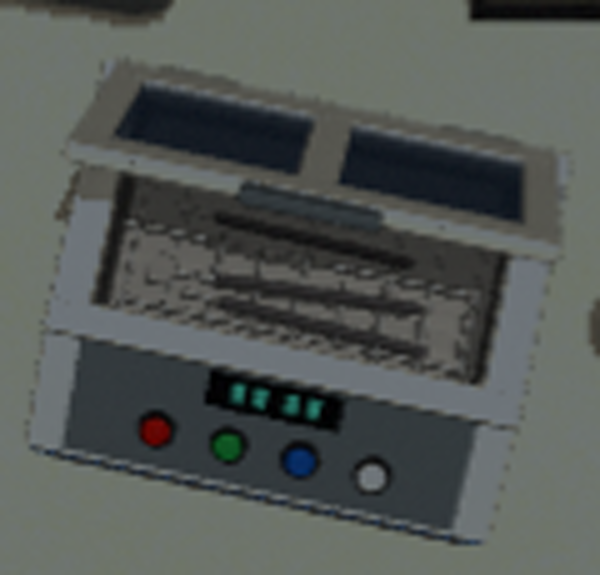

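View pics/side0z.png

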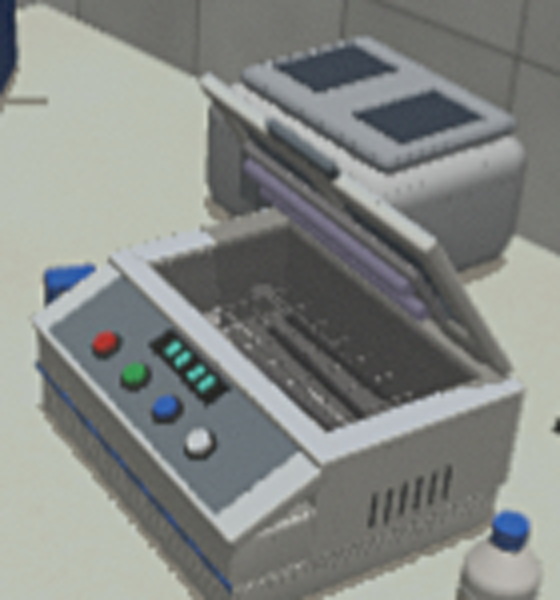

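```bash
cat > fit.py <<'E'
from h import *
from scipy.optimize import least_squares
def keys(n):
    return {"top":[(295.6,186),(310.1,188.9),(324.5,192),(339.2,195.3)],"side":[(306.3,185.9),(313.3,193.3),(320.8,201.0),(329.0,209.4)]}[n]
zk=.0980+.027*np.tan(np.radians(25))
# visible blob ~ a bit lower than the face: use 6.5 mm off panel
off=.0075
B=np.array([[-.103-.423*off,y,zk+.906*off] for y in(.069,.023,-.023,-.069)])
def W(p,b): 
    c,s=np.cos(p[2]),np.sin(p[2]); return np.asarray(b)@np.array([[c,-s,0],[s,c,0],[0,0,1]]).T+[p[0],p[1],0]
for ns in(["top"],["side"],["top","side"]):
    f=lambda p:np.concatenate([(proj(n,W(p,B))-keys(n)).ravel() for n in ns])
    r=least_squares(f,[.6,0,-.2]); print(ns,r.x,np.round(r.fun,1))
p=r.x
d=np.load("pics/top0.npy"); vv,uu=np.mgrid[110:160,270:385]
X=unproj("top",uu.ravel().astype(float),vv.ravel().astype(float),d[110:160,270:385].ravel())
c,s=np.cos(p[2]),np.sin(p[2]); L=(X-[p[0],p[1],0])@np.array([[c,-s,0],[s,c,0],[0,0,1]])
m=(abs(L[:,1])<.13)&(L[:,2]>.16)&(L[:,0]<.13); L=L[m]
print(len(L),np.percentile(L,[1,10,50,90,99],axis=0))
m=np.ones(len(L),bool)
for _ in range(10):
    a,b=np.polyfit(L[m,0],L[m,2],1); e=L[:,2]-a*L[:,0]-b; m=abs(e)<.006
print("angle",np.arctan(-a),"outer offset from hinge",(a*.108+b-.143)*np.cos(np.arctan(a)),m.sum())
print("hinge W",W(p,[[.108,0,.143]]),"green top",W(p,[[-.1068,.023,.1187]]))
E
python3 fit.py
```

```text
['top'] [ 0.59852603 -0.00940274 -0.20798083] [ 0.1 -0.1  0.   0.1  0.1  0.1 -0.2 -0.1]
['side'] [ 0.59590849 -0.01105146 -0.21625072] [-0.3 -0.8 -0.  -0.4  0.2  0.3  0.2  0.7]
['top', 'side'] [ 0.59747534 -0.00988685 -0.21243677] [ 0.2  0.1  0.   0.4  0.1  0.4 -0.2  0.3 -0.2 -1.1  0.1 -0.7  0.4 -0.
  0.5  0.4]
1939 [[ 0.00723713 -0.12751329  0.16183859]
 [ 0.01650222 -0.10274848  0.17311069]
 [ 0.05224404 -0.00107135  0.23617628]
 [ 0.0970225   0.10370941  0.28179808]
 [ 0.10647459  0.1274713   0.29363088]]
angle 0.9621867726294286 outer offset from hinge 0.00798739646749589 1737
hinge W [[ 0.7030475  -0.03265784  0.143     ]] green top [[0.49792558 0.03511409 0.1187    ]]
```

```bash
cat > go.py <<'E'
from h import *
from scipy.spatial.transform import Rotation as Ro
O=np.array([.5975,-.0099,0]); yaw=-.212
Rb=Ro.from_euler('z',yaw)
H=np.array([.108,0,.143])
def press(a,s=.150,o=.008): return H+s*np.array([-np.cos(a),0,np.sin(a)])+o*np.array([np.sin(a),0,np.cos(a)])
def b2w(b): return Rb.apply(b)+O
def w2b(w): return Rb.inv().apply(np.asarray(w)-O)
def Rt(tilt): # tool y = box y, tool z down tilted forward by tilt
    z=np.array([np.sin(tilt),0,-np.cos(tilt)]); y=np.array([0,1,0]); x=np.cross(y,z)
    return Rb*Ro.from_matrix(np.stack([x,y,z],1))
def cur():
    o=robot.get_obs(); R=Ro.from_euler('xyz',o['ee_rot']); tip=o['tool_pos']+R.apply([0,0,.1992])
    return o,R,tip
def inc(tip_b,tilt=0):
    "increments (tool fractions) to bring fingertip to box-frame point with tilt"
    o,R,_=cur(); Rn=Rt(tilt); tcp=b2w(tip_b)-Rn.apply([0,0,.1992])
    d=R.inv().apply(tcp-o['tool_pos'])/.1; r=(R.inv()*Rn).as_rotvec()/(np.pi/2)
    return np.round(d,3),np.round(r,4)
def show():
    o,R,tip=cur(); print("t",round(o['time'],2),"tipbox mm",np.round(w2b(tip)*1e3,1),"F",np.round(o['wrist_force'],1),"w",o['width'],"j",np.round(o['joint_positions'],2))
E
python3 - <<'E'
from go import *
show(); p=press(.962); print(p, inc(p+[.008,0,.05]), b2w(p))
E
```

```text
t 0.1 tipbox mm [-543.6  431.8  204.4] F [ 0.1 -0.3 -0.3] w 0.09399943022862184 j [ 1.18  0.09  1.37  0.    1.68 -0.1 ]
[0.02878063 0.         0.27062559] (array([-6.121, -3.86 , -1.156]), array([-0.0012, -0.0002, -0.0495])) [ 0.62563629 -0.01595589  0.27062559]
```

Emit:
move_arm(increments=[[[0,-0.2,0,-0.3,0,0,0],[0,-0.4,-0.1,-0.6,0,0,0],[0,-0.7,-0.3,-0.9,0,0,0],[0,-1,-0.6,-1,0,0,-0.05]]])

```text
time: 0.43
tool_pos: [0.2333, 0.4467, 0.5057]
ee_rot: [3.137, 0.002, 2.934]
wrist_force: [1.1, -0.9, 0.2]
width: 0.0703
```

Emit:
move_arm(increments=[[[0,-0.35,-0.25,-0.1,0,0,0],[0,-0.7,-0.5,-0.25,0,0,0],[0,-1,-0.75,-0.35,0,0,0]]])

```text
time: 0.68
tool_pos: [0.3125, 0.3545, 0.537]
ee_rot: [3.141, 0.0, 2.931]
wrist_force: [0.8, 0.4, 0.3]
width: 0.0508
```

Emit:
move_arm(increments=[[[0,-0.35,-0.25,0,0,0,0],[0,-0.7,-0.5,0,0,0,0],[0,-1,-0.75,0,0,0,0]]])

```text
time: 0.93
tool_pos: [0.3948, 0.2601, 0.5364]
ee_rot: [3.141, 0.0, 2.931]
wrist_force: [1.4, 0.4, -0.8]
width: 0.0308
```

Emit:
move_arm(increments=[[[0,-0.35,-0.25,0,0,0,0],[0,-0.7,-0.5,0,0,0,0],[0,-1,-0.75,0,0,0,0],[0,-1,-0.75,0,0,0,0]]])

```text
time: 1.27
tool_pos: [0.4797, 0.1624, 0.5343]
ee_rot: [-3.138, -0.001, 2.921]
wrist_force: [0.2, 1.0, -1.0]
width: 0.0043
```

```bash
python3 - <<'E'
from go import *
show(); p=press(.962); print(p, inc(p+[.010,0,.04]))
E
```

```text
t 1.27 tipbox mm [-151.7  142.9  335.1] F [ 0.2  1.  -1. ] w 0.004250146857739484 j [ 0.22  0.    1.2  -0.    1.94 -1.14]
[0.02878063 0.         0.27062559] (array([-1.915, -1.419,  0.249]), array([-0.0025, -0.0007, -0.0055]))
```

Emit:
move_arm(increments=[[[0,-0.35,-0.25,0,0,0,0],[0,-0.7,-0.5,0,0,0,0],[0,-1,-0.75,0,0,0,0]]])

```text
time: 1.52
tool_pos: [0.5586, 0.0725, 0.5362]
ee_rot: [3.141, -0.0, 2.932]
wrist_force: [0.4, 0.7, -0.3]
width: 0.0005
```

Emit:
move_arm(increments=[[[0,-0.35,-0.25,0,0,0,0],[0,-0.7,-0.5,0,0,0,0],[0,-0.95,-0.68,0.05,0,0,0],[0,-0.95,-0.68,0.15,0,0,0],[0,-0.95,-0.68,0.2,0,0,0]]])

```text
time: 1.93
tool_pos: [0.6382, -0.0148, 0.5127]
ee_rot: [-3.141, -0.006, 2.928]
wrist_force: [-0.4, -0.0, -0.2]
width: 0.0004
```

```bash
python3 - <<'E'
from go import *
show(); p=press(.962); print(p, inc(p+[.010,0,.010]))
for n in("side",):
    q,d=robot.snapshot(n); cv2.imwrite("pics/s1.png",cv2.resize(q[60:260,230:430,::-1],None,fx=3,fy=3,interpolation=cv2.INTER_CUBIC))
E
```

```text
t 1.93 tipbox mm [ 39.7   3.7 313.5] F [-0.4 -0.  -0.2] w 0.00043723954497836264 j [-0.11  0.3   0.91  0.    1.94 -1.47]
[0.02878063 0.         0.27062559] (array([ 0.018, -0.037,  0.329]), array([-0.0002, -0.0036, -0.0012]))
```

View pics/s1.png

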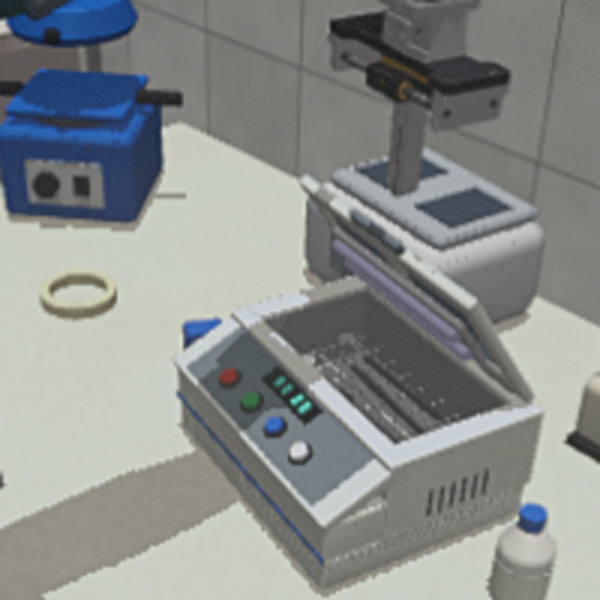

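The picture shows the closed fingertips at about (405,190), above and just behind the lid's front edge, with nothing touched. I'll descend next.

Emit:
move_arm(increments=[[[0,0,-0.04,0.12,0,0,0],[0,0,-0.04,0.22,0,0,0],[0,0.01,-0.04,0.3,0,0,0],[0,0.02,-0.04,0.35,0,0,0],[0,0.02,-0.04,0.38,0,0,0],[0,0.02,-0.04,0.38,0,0,0]]])

```text
time: 2.48
tool_pos: [0.6333, -0.0161, 0.478]
ee_rot: [3.142, -0.001, 2.931]
wrist_force: [-0.5, -0.3, -0.7]
width: 0.0003
```

```bash
python3 - <<'E'
from go import *
show()
for a in(.962,.9,.8,.7): print(a,np.round(press(a)+[.009,0,0],4), inc(press(a)+[.009,0,0]))
E
```

```text
t 2.48 tipbox mm [ 36.1   1.5 278.8] F [-0.5 -0.3 -0.7] w 0.0002738990602607337 j [-0.11  0.28  1.01  0.    1.86 -1.48]
0.962 [0.0378 0.     0.2706] (array([-0.014, -0.015,  0.082]), array([ 0.    , -0.0006,  0.001 ]))
0.9 [0.03   0.     0.2655] (array([ 0.063, -0.015,  0.134]), array([ 0.    , -0.0006,  0.001 ]))
0.8 [0.0182 0.     0.2562] (array([ 0.181, -0.014,  0.227]), array([ 0.    , -0.0006,  0.001 ]))
0.7 [0.0074 0.     0.2458] (array([ 0.289, -0.014,  0.331]), array([ 0.    , -0.0006,  0.001 ]))
```

Emit:
move_arm(increments=[[[0,-0.01,-0.01,0.04,0,0,0],[0,-0.01,-0.01,0.08,0,0,0],[0,0.02,-0.01,0.105,0,0,0],[0,0.06,-0.01,0.135,0,0,0],[0,0.09,-0.01,0.155,0,0,0],[0,0.12,-0.01,0.18,0,0,0],[0,0.15,-0.01,0.2,0,0,0],[0,0.18,-0.01,0.225,0,0,0]]])

```text
time: 3.15
tool_pos: [0.6156, -0.0139, 0.456]
ee_rot: [3.142, 0.001, 2.93]
wrist_force: [2.0, -0.9, 1.3]
width: 0.0004
```

```bash
python3 - <<'E'
from go import *
show()
for a in(.8,.75,.7,.65,.6,.55,.5,.45): print(a,np.round(press(a)+[.009,0,0],4), inc(press(a)+[.009,0,0]))
q,d=robot.snapshot("side"); cv2.imwrite("pics/s2.png",cv2.resize(q[60:260,230:430,::-1],None,fx=3,fy=3,interpolation=cv2.INTER_CUBIC))
E
```

```text
t 3.15 tipbox mm [ 1.870e+01 -1.000e-01  2.568e+02] F [ 2.  -0.9  1.3] w 0.0004015683763699137 j [-0.11  0.23  1.1  -0.    1.8  -1.47]
0.8 [0.0182 0.     0.2562] (array([0.003, 0.001, 0.006]), array([0.    , 0.0005, 0.0004]))
0.75 [0.0127 0.     0.2511] (array([0.059, 0.001, 0.057]), array([0.    , 0.0005, 0.0004]))
0.7 [0.0074 0.     0.2458] (array([0.111, 0.001, 0.111]), array([0.    , 0.0005, 0.0004]))
0.65 [0.0024 0.     0.2401] (array([0.161, 0.001, 0.167]), array([0.    , 0.0005, 0.0004]))
0.6 [-0.0023  0.      0.2343] (array([0.209, 0.001, 0.225]), array([0.    , 0.0005, 0.0004]))
0.55 [-0.0067  0.      0.2282] (array([0.253, 0.001, 0.286]), array([0.    , 0.0005, 0.0004]))
0.5 [-0.0108  0.      0.2219] (array([0.294, 0.001, 0.349]), array([0.    , 0.0005, 0.0004]))
0.45 [-0.0146  0.      0.2154] (array([0.332, 0.002, 0.414]), array([0.    , 0.0005, 0.0004]))
```

View pics/s2.png

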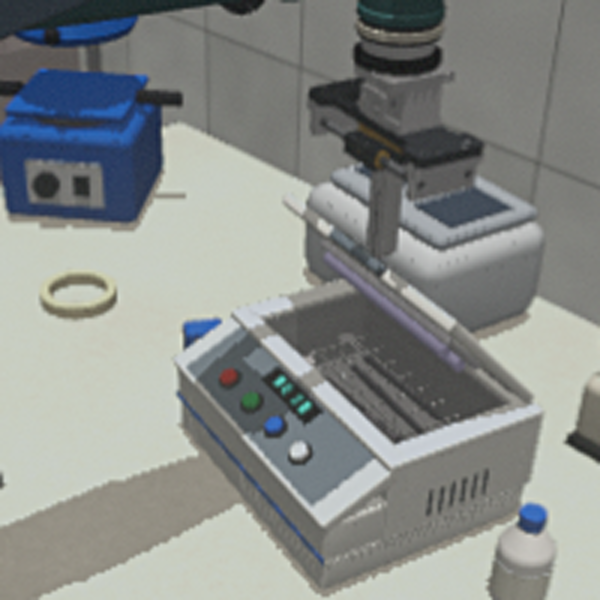

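The lid is moving with the tip, which is at about (383,250) just inside the lip. The force is about 2 N, so I'll continue round the arc.

Emit:
move_arm(increments=[[[0,0.03,0,0.03,0,0,0],[0,0.06,0,0.06,0,0,0],[0,0.11,0,0.11,0,0,0],[0,0.16,0,0.17,0,0,0],[0,0.21,0,0.225,0,0,0],[0,0.255,0,0.285,0,0,0],[0,0.295,0,0.35,0,0,0],[0,0.33,0,0.415,0,0,0]]])

```text
time: 3.87
tool_pos: [0.5829, -0.0069, 0.4137]
ee_rot: [-3.142, -0.001, 2.93]
wrist_force: [0.4, -0.5, 2.1]
width: 0.0005
```

```bash
python3 - <<'E'
from go import *
show()
for a in(.45,.4,.35,.3,.25,.2,.15,.1,.05,0): print(a,np.round(press(a)+[.009,0,0],4), inc(press(a)+[.009,0,0]))
E
```

```text
t 3.87 tipbox mm [-1.510e+01 -1.000e-01  2.145e+02] F [ 0.4 -0.5  2.1] w 0.00047236314571916986 j [-0.11  0.16  1.27  0.    1.71 -1.47]
0.45 [-0.0146  0.      0.2154] (array([-0.003,  0.001, -0.009]), array([-0.0001, -0.0007,  0.0005]))
0.4 [-0.018   0.      0.2088] (array([0.032, 0.001, 0.057]), array([-0.0001, -0.0007,  0.0005]))
0.35 [-0.0212  0.      0.2019] (array([0.063, 0.001, 0.126]), array([-0.0001, -0.0007,  0.0005]))
0.3 [-0.0239  0.      0.195 ] (array([0.09 , 0.001, 0.195]), array([-0.0001, -0.0007,  0.0005]))
0.25 [-0.0264  0.      0.1879] (array([0.115, 0.001, 0.267]), array([-0.0001, -0.0007,  0.0005]))
0.2 [-0.0284  0.      0.1806] (array([0.135, 0.001, 0.339]), array([-0.0001, -0.0007,  0.0005]))
0.15 [-0.0301  0.      0.1733] (array([0.152, 0.001, 0.412]), array([-0.0001, -0.0007,  0.0005]))
0.1 [-0.0315  0.      0.1659] (array([0.165, 0.001, 0.486]), array([-0.0001, -0.0007,  0.0005]))
0.05 [-0.0324  0.      0.1585] (array([0.175, 0.001, 0.56 ]), array([-0.0001, -0.0007,  0.0005]))
0 [-0.033  0.     0.151] (array([0.181, 0.001, 0.635]), array([-0.0001, -0.0007,  0.0005]))
```

Emit:
move_arm(increments=[[[0,0.03,0,0.06,0,0,0],[0,0.06,0,0.125,0,0,0],[0,0.09,0,0.195,0,0,0],[0,0.115,0,0.265,0,0,0],[0,0.135,0,0.34,0,0,0],[0,0.15,0,0.41,0,0,0],[0,0.165,0,0.47,0,0,0],[0,0.17,0,0.52,0,0,0]]])

```text
time: 4.53
tool_pos: [0.5668, -0.0034, 0.3615]
ee_rot: [3.141, -0.001, 2.93]
wrist_force: [-1.0, -0.4, 1.3]
width: 0.0006
```

```bash
python3 - <<'E'
from go import *
show()
for a in(.1,.05,0): print(a,np.round(press(a)+[.009,0,0],4), inc(press(a)+[.009,0,0]))
E
```

```text
t 4.53 tipbox mm [-31.6  -0.  162.3] F [-1.  -0.4  1.3] w 0.0005638191339817117 j [-0.11  0.14  1.4   0.    1.6  -1.47]
0.1 [-0.0315  0.      0.1659] (array([ 0.001,  0.001, -0.036]), array([ 0.0001, -0.0006,  0.0005]))
0.05 [-0.0324  0.      0.1585] (array([0.01 , 0.001, 0.038]), array([ 0.0001, -0.0006,  0.0005]))
0 [-0.033  0.     0.151] (array([0.016, 0.001, 0.113]), array([ 0.0001, -0.0006,  0.0005]))
```

Emit:
move_arm(increments=[[[0,0.005,0,0.025,0,0,0],[0,0.01,0,0.05,0,0,0],[0,0.01,0,0.07,0,0,0],[0,0.015,0,0.085,0,0,0],[0,0.015,0,0.1,0,0,0],[0,0.015,0,0.105,0,0,0],[0,0.015,0,0.11,0,0,0],[0,0.015,0,0.11,0,0,0]]])

```text
time: 5.2
tool_pos: [0.5656, -0.0032, 0.3516]
ee_rot: [3.141, 0.0, 2.93]
wrist_force: [-1.0, -0.3, 0.9]
width: 0.0006
```

```bash
python3 - <<'E'
from go import *
show()
E
```

```text
t 5.2 tipbox mm [-3.260e+01 -1.000e-01  1.524e+02] F [-1.  -0.3  0.9] w 0.0006225517023444805 j [-0.11  0.14  1.42  0.    1.58 -1.47]
```

Emit:
move_arm(increments=[[[0,0,0,0.005,0,0,0],[0,0,0,0.01,0,0,0],[0,0,0,0.015,0,0,0],[0,0,0,0.02,0,0,0],[0,0,0,0.02,0,0,0]]])

```text
time: 5.62
tool_pos: [0.5654, -0.0031, 0.3505]
ee_rot: [3.141, 0.001, 2.93]
wrist_force: [-1.1, 0.2, 4.4]
width: 0.0005
```

```bash
python3 - <<'E'
from go import *
show()
E
```

```text
t 5.62 tipbox mm [-3.260e+01 -1.000e-01  1.513e+02] F [-1.1  0.2  4.4] w 0.00048031951380363033 j [-0.11  0.14  1.42  0.    1.58 -1.47]
```

Emit:
move_arm(increments=[[[0,0,0,0.005,0,0,0],[0,0,0,0.01,0,0,0],[0,0,0,0.015,0,0,0],[0,0,0,0.015,0,0,0]]])

```text
time: 5.95
tool_pos: [0.5653, -0.0031, 0.3504]
ee_rot: [3.141, 0.002, 2.93]
wrist_force: [-3.4, -0.8, 9.5]
width: 0.0003
```

```bash
python3 - <<'E'
from go import *
show()
q,d=robot.snapshot("side"); cv2.imwrite("pics/s3.png",cv2.resize(q[60:260,230:430,::-1],None,fx=3,fy=3,interpolation=cv2.INTER_CUBIC))
E
```

```text
t 5.95 tipbox mm [-3.260e+01 -1.000e-01  1.512e+02] F [-3.4 -0.8  9.5] w 0.0002680863691534032 j [-0.11  0.14  1.42 -0.    1.58 -1.47]
```

View pics/s3.png

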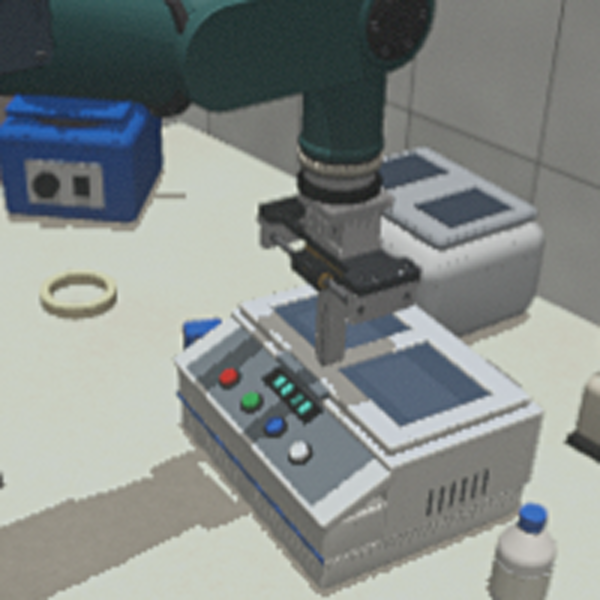

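The lid lies flat and shut: the tip reads 151.2 mm on it, and an extra 1.5 mm of command raised the force to 9.5 N without moving it. I'll lift off next.

Emit:
move_arm(increments=[[[0,0,0,-0.04,0,0,0],[0,0,0,-0.2,0,0,0],[0,0,0,-0.45,0,0,0],[0,0,0,-0.7,0,0,0],[0,0,0,-0.7,0,0,0]]])

```text
time: 6.42
tool_pos: [0.5661, -0.0031, 0.4234]
ee_rot: [3.14, 0.01, 2.93]
wrist_force: [0.8, 0.1, 0.6]
width: 0.0004
```

```bash
python3 - <<'E'
from go import *
show(); K=np.array([-.1068,.023,.1187]); n=np.array([-.4226,0,.9063]); t=np.radians(25)
for h in(.1,.05,): print(inc(K+n*h,t))
q,d=robot.snapshot("side")
X=[(y,z) for y in(-.1,.1) for z in [0]]
# lid height from the depth of the side camera
vv,uu=np.mgrid[150:260,280:420]; P=unproj("side",uu.ravel().astype(float),vv.ravel().astype(float),d[150:260,280:420].ravel())
L=w2b(P); m=(abs(L[:,1]+.09)<.04)&(L[:,0]>-.05)&(L[:,0]<.1)&(L[:,2]>.13)&(L[:,2]<.2)
print(m.sum(),np.polyfit(L[m,0],L[m,2],1),L[m,2].mean())
E
```

```text
t 6.42 tipbox mm [-30.2   0.3 224.2] F [0.8 0.1 0.6] w 0.0004398850817182008 j [-0.11  0.12  1.3   0.    1.71 -1.47]
(array([2.014, 0.231, 0.316]), array([ 0.001 , -0.2716,  0.0004]))
(array([1.807, 0.23 , 0.772]), array([ 0.001 , -0.2716,  0.0004]))
852 [0.0030149  0.14991261] 0.1499848619251489
```

Emit:
move_arm(increments=[[[0,0.25,0.06,0,0,-0.03,0],[0,0.5,0.12,0,0,-0.07,0],[0,0.75,0.18,0,0,-0.1,0],[0,1,0.23,0,0,-0.135,0],[0,1,0.23,0,0,-0.135,0]]])

```text
time: 6.88
tool_pos: [0.469, 0.0418, 0.4157]
ee_rot: [3.141, 0.209, 2.933]
wrist_force: [0.3, -0.4, -1.3]
width: 0.0003
```

```bash
python3 - <<'E'
from go import *
show(); K=np.array([-.1068,.023,.1187]); n=np.array([-.4226,0,.9063]); t=np.radians(25)
for h in(.1,.05,): print(inc(K+n*h,t))
E
```

```text
t 6.88 tipbox mm [-95.1  23.7 220.9] F [ 0.3 -0.4 -1.3] w 0.0003022674072153867 j [-0.02 -0.16  1.59 -0.04  1.5  -1.38]
(array([ 1.   , -0.002,  0.052]), array([ 0.0008, -0.1447,  0.0018]))
(array([ 0.888, -0.003,  0.539]), array([ 0.0008, -0.1447,  0.0018]))
```

Emit:
move_arm(increments=[[[0,0.3,0,0,0,-0.04,0],[0,0.6,0,0.05,0,-0.08,0],[0,0.85,0,0.2,0,-0.12,0.002],[0,0.9,0,0.4,0.001,-0.145,0.002],[0,0.89,0,0.54,0.001,-0.145,0.002],[0,0.89,0,0.54,0.001,-0.145,0.002]]])

```text
time: 7.38
tool_pos: [0.3977, 0.0561, 0.3417]
ee_rot: [-3.139, 0.431, 2.928]
wrist_force: [-0.7, -0.4, -1.1]
width: 0.0006
```

```bash
python3 - <<'E'
from go import *
show(); K=np.array([-.1068,.023,.1187]); n=np.array([-.4226,0,.9063]); t=np.radians(25)
for h in(.05,.01,0): print(inc(K+n*h,t))
for c in("side","top"):
    q,d=robot.snapshot(c)
    q=q[100:250,250:400] if c=="side" else q[100:250,240:390]
    cv2.imwrite(f"pics/k1{c}.png",cv2.resize(q[:,:,::-1],None,fx=4,fy=4,interpolation=cv2.INTER_CUBIC))
E
```

```text
t 7.38 tipbox mm [-126.    21.8  160.7] F [-0.7 -0.4 -1.1] w 0.0006049472131640064 j [ 0.04 -0.37  1.92 -0.12  1.17 -1.29]
(array([ 0.014,  0.005, -0.038]), array([-0.0021, -0.0032, -0.0008]))
(array([0.012, 0.006, 0.362]), array([-0.0021, -0.0032, -0.0008]))
(array([0.012, 0.007, 0.462]), array([-0.0021, -0.0032, -0.0008]))
```

View pics/k1side.png

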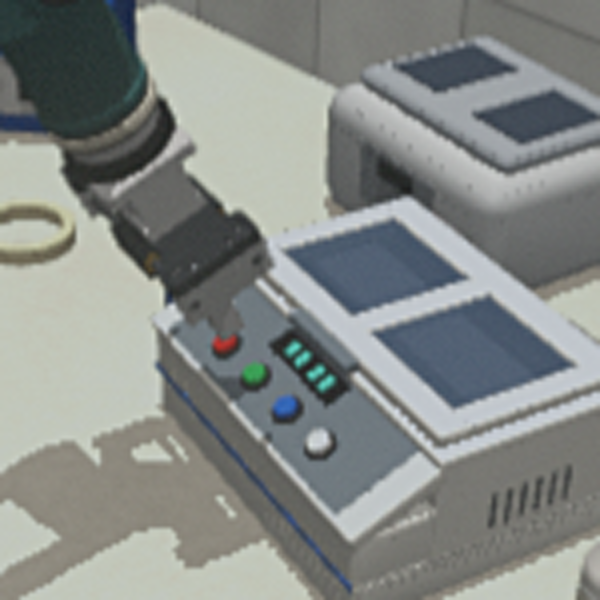

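View pics/k1top.png

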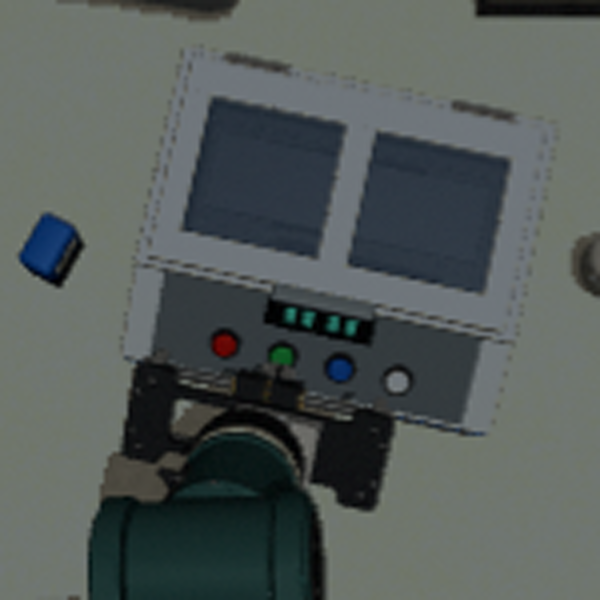

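The lid is flat and shut in both views. The tip is about 46 mm off the green key along the panel normal, lined up with it in the top view near (278,370). I'll approach along the normal.

Emit:
move_arm(increments=[[[0,0.01,0,0.12,-0.002,-0.003,0],[0,0.01,0,0.22,-0.002,-0.003,0],[0,0.01,0,0.3,-0.002,-0.003,0],[0,0.01,0,0.37,-0.002,-0.003,0],[0,0.01,0,0.41,-0.002,-0.003,0],[0,0.01,0,0.41,-0.002,-0.003,0]]])

```text
time: 7.98
tool_pos: [0.415, 0.0525, 0.3079]
ee_rot: [3.14, 0.442, 2.927]
wrist_force: [-0.5, -0.4, -1.0]
width: 0.0006
```

```bash
python3 - <<'E'
from go import *
show(); K=np.array([-.1068,.023,.1187]); n=np.array([-.4226,0,.9063]); t=np.radians(25)
for h in(.005,0): print(inc(K+n*h,t))
for c in("side","top"):
    q,d=robot.snapshot(c)
    q=q[160:240,270:370] if c=="side" else q[150:230,270:370]
    cv2.imwrite(f"pics/k2{c}.png",cv2.resize(q[:,:,::-1],None,fx=6,fy=6,interpolation=cv2.INTER_CUBIC))
E
```

```text
t 7.98 tipbox mm [-106.3   22.8  127.9] F [-0.5 -0.4 -1. ] w 0.0006372127705527615 j [ 0.03 -0.31  1.95 -0.11  1.07 -1.3 ]
(array([0.032, 0.004, 0.031]), array([ 0.0006,  0.0038, -0.0015]))
(array([0.032, 0.004, 0.081]), array([ 0.0006,  0.0038, -0.0015]))
```

View pics/k2side.png

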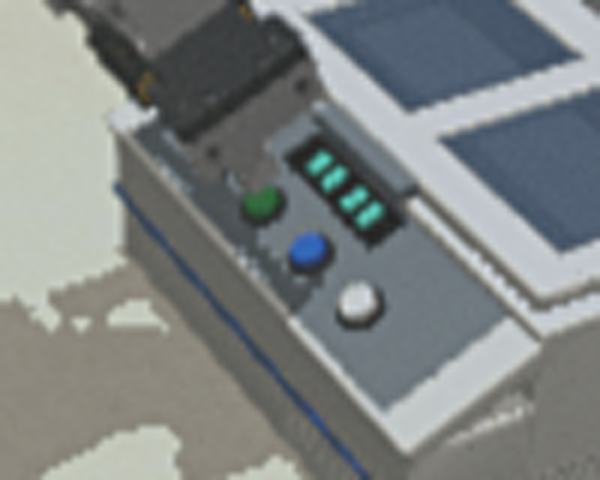

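View pics/k2top.png

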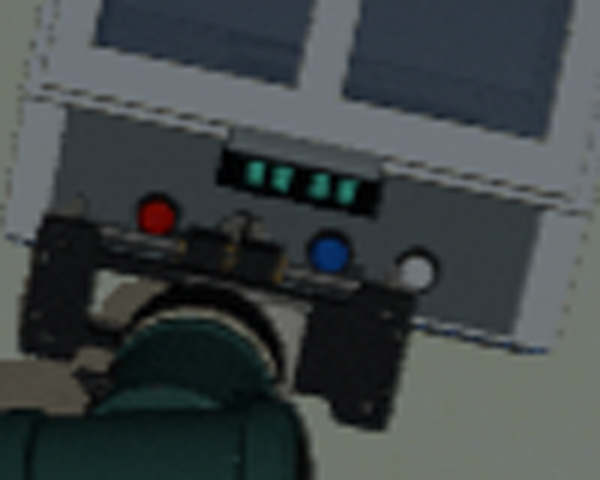

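The tip at about (238,185) in the side view hovers just over the green key at (262,203), and the neighbouring keys are clear. I'll trim the position and press gently.

Emit:
move_arm(increments=[[[0,0.015,0,0.02,0,0.002,0],[0,0.03,0,0.03,0,0.004,0],[0,0.03,0,0.04,0,0.004,0],[0,0.03,0,0.05,0,0.004,0],[0,0.03,0,0.06,0,0.004,0],[0,0.03,0,0.06,0,0.004,0]]])

```text
time: 8.58
tool_pos: [0.4146, 0.0527, 0.3022]
ee_rot: [3.139, 0.438, 2.927]
wrist_force: [0.7, -0.4, 0.7]
width: 0.0006
```

```bash
cat > k.py <<'E'
from go import *
show(); K=np.array([-.1068,.023,.1187]); n=np.array([-.4226,0,.9063]); t=np.radians(25)
o,R,tip=cur(); print("F along normal",Rb.inv().apply(o['wrist_force'])@n,"height over face mm",(w2b(tip)-K)@n*1e3,inc(K,t))
E
python3 k.py
```

```text
t 8.58 tipbox mm [-107.4   23.1  121.8] F [ 0.7 -0.4  0.7] w 0.0005592843579638373 j [ 0.03 -0.31  1.96 -0.11  1.06 -1.3 ]
F along normal 0.30893682590077604 height over face mm 3.0750850494452613 (array([0.004, 0.003, 0.031]), array([ 0.0011,  0.0012, -0.0014]))
```

Emit:
move_arm(increments=[[[0,0,0,0.01,0,0,0],[0,0,0,0.02,0,0,0],[0,0,0,0.03,0,0,0],[0,0,0,0.04,0,0,0],[0,0,0,0.04,0,0,0]]])

```text
time: 9.0
tool_pos: [0.4164, 0.0523, 0.2988]
ee_rot: [3.139, 0.438, 2.927]
wrist_force: [-0.7, -0.3, 0.6]
width: 0.0007
```

```bash
python3 k.py
```

```text
t 9.0 tipbox mm [-105.6   23.1  118.4] F [-0.7 -0.3  0.6] w 0.0006593735927974473 j [ 0.03 -0.3   1.96 -0.11  1.06 -1.3 ]
F along normal 0.8500794440702326 height over face mm -0.7853523680264205 (array([ 0.006,  0.003, -0.008]), array([ 0.0011,  0.0013, -0.0015]))
```

Emit:
move_arm(increments=[[[0,0,0,0.01,0,0,0],[0,0,0,0.02,0,0,0],[0,0,0,0.02,0,0,0]]])

```text
time: 9.25
tool_pos: [0.4172, 0.0522, 0.297]
ee_rot: [3.139, 0.438, 2.927]
wrist_force: [-2.5, -0.4, 2.5]
width: 0.0006
```

```bash
python3 k.py
```

```text
t 9.25 tipbox mm [-104.8   23.1  116.6] F [-2.5 -0.4  2.5] w 0.0006469204932275138 j [ 0.02 -0.3   1.96 -0.11  1.05 -1.3 ]
F along normal 3.2787834127331017 height over face mm -2.7651761986636383 (array([ 0.005,  0.003, -0.028]), array([ 0.001 ,  0.0013, -0.0015]))
```

Emit:
move_arm(increments=[[[0,0,0,0.01,0,0,0],[0,0,0,0.015,0,0,0],[0,0,0,0.015,0,0,0]]])

```text
time: 9.5
tool_pos: [0.4176, 0.0521, 0.2962]
ee_rot: [3.139, 0.438, 2.927]
wrist_force: [-6.0, 1.6, 6.5]
width: 0.0003
```

```bash
python3 k.py
```

```text
t 9.5 tipbox mm [-104.4   23.1  115.8] F [-6.   1.6  6.5] w 0.00031194868469376115 j [ 0.02 -0.3   1.96 -0.11  1.05 -1.3 ]
F along normal 8.546784691659104 height over face mm -3.601642071231783 (array([ 0.006,  0.002, -0.036]), array([ 0.0011,  0.0011, -0.0015]))
```

The normal force jumped from 3.3 N to 8.5 N with little travel, so the key has bottomed. I'll release along the normal.

Emit:
move_arm(increments=[[[0,0,0,0,0,0,0],[0,0,0,-0.04,0,0,0],[0,0,0,-0.1,0,0,0],[0,0,0,-0.25,0,0,0],[0,0,0,-0.5,0,0,0],[0,0,0,-0.8,0,0,0],[0,0,0,-1,0,0,0],[0,0,0,-1,0,0,0]]])

```text
time: 10.17
tool_pos: [0.376, 0.0611, 0.3912]
ee_rot: [3.136, 0.448, 2.927]
wrist_force: [0.6, -0.3, 0.7]
width: 0.0004
```

Emit:
move_arm(increments=[[[0,0.2,0,-0.2,0,0,0],[0,0.4,0.1,-0.4,0,0,0],[0,0.5,0.4,-0.5,0,0,0],[0,0.5,0.8,-0.5,0,0,0],[0,0.5,1,-0.5,0,0,0],[0,0.5,1,-0.5,0,0,0]]])

```text
time: 10.67
tool_pos: [0.3327, 0.1754, 0.4085]
ee_rot: [3.14, 0.436, 2.933]
wrist_force: [-0.0, -0.5, -0.3]
width: 0.0002
```

Emit:
move_arm(increments=[[[0,0,0.3,0,0,0,0],[0,0,0.6,0,0,0,0],[0,0,0.9,0,0,0,0],[0,0,1,0,0,0,0],[0,0,1,0,0,0,0],[0,0,1,0,0,0,0]]])

```text
time: 11.17
tool_pos: [0.3538, 0.2696, 0.4095]
ee_rot: [-3.141, 0.437, 2.928]
wrist_force: [0.2, 0.4, 0.1]
width: 0.0006
```

```bash
python3 - <<'E'
from go import *
show()
for c in("side","top"):
    q,d=robot.snapshot(c)
    cv2.imwrite(f"pics/e{c}.png",q[:,:,::-1])
    if c=="side":
        cv2.imwrite("pics/esidez.png",cv2.resize(q[100:250,270:420,::-1],None,fx=4,fy=4,interpolation=cv2.INTER_CUBIC))
    vv,uu=np.mgrid[90:270,270:420]; P=unproj(c,uu.ravel().astype(float),vv.ravel().astype(float),d[90:270,270:420].ravel())
    L=w2b(P); m=(abs(L[:,1]+.05)<.08)&(L[:,0]>-.05)&(L[:,0]<.1)&(L[:,2]>.13)&(L[:,2]<.2)
    print(c,"lid",m.sum(),np.polyfit(L[m,0],L[m,2],1),L[m,2].mean())
    n=np.array([-.4226,0,.9063])
    for k,y in zip("RGBW",(.069,.023,-.023,-.069)):
        K=np.array([-.1068,y,.1187]); e=(L-K); h=e@n; r=np.linalg.norm(e-h[:,None]*n,axis=1); s=(r<.007)&(abs(h)<.015)
        print(k,s.sum(),np.median(h[s])*1e3)
E
```

```text
t 11.17 tipbox mm [-212.7  221.7  229. ] F [0.2 0.4 0.1] w 0.0006049056741483401 j [ 0.63 -0.24  1.69 -0.33  1.4  -0.72]
side lid 1608 [0.00063201 0.15010395] 0.15011945986501798
R 15 1.0053967160340063
G 14 0.5491313861288509
B 14 0.666352541509586
W 18 0.4323248939630638
top lid 2495 [0.00179596 0.15018887] 0.15023351484256733
R 15 0.2969212503472908
G 16 1.5371863601972264
B 13 0.13493554823311482
W 15 -0.5631716743140427
```

View pics/eside.png

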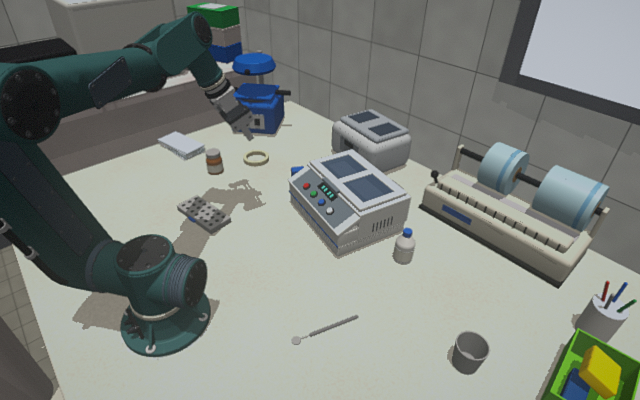

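View pics/etop.png

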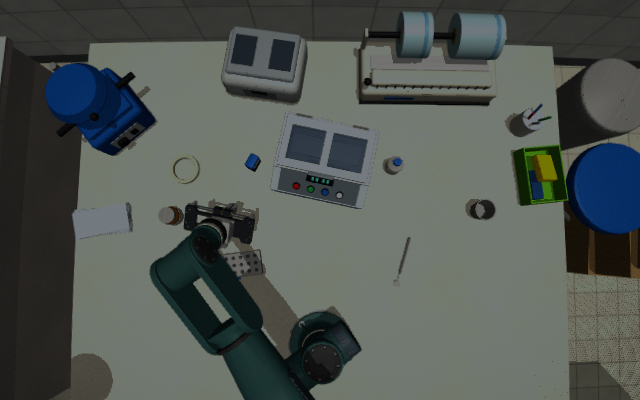

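View pics/esidez.png

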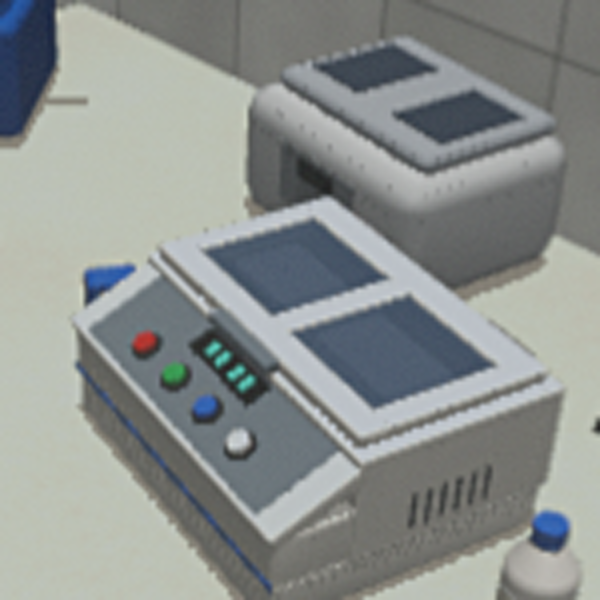

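The final views show the lid flat, all four keys out, the bystanders unmoved and the hand well clear.

```bash
python3 -c "
from bench import robot
print(robot.close_job()); print(robot.get_obs()['time'])"
```

```text
the job is handed in; nothing more can be done
None
the job is handed in; nothing more can be done
```

The lid is fully shut, and the green start key was then pressed right in, sprang back, and the hand drew clear. The job was handed in at about 11.3 s of the 42 s allowed.

- **Lid:** With the fingers closed, I pushed the outer face down along its arc from 0.96 rad, at readings of about 1 to 3 N. At the stop the fingertips read 151.2 mm. A further 1.5 mm of command only raised the force to about 9.5 N, with no more travel. Afterwards both cameras' depth showed the lid flat, with a slope under 0.002 and a height of about 150 mm.
- **Start key:** I pressed it square to the panel. The normal force went from 3.3 N to 8.5 N over the last 0.8 mm, so it reached its stop, at 3.6 mm by the fingertip reading. After release all four keys read at rest height to within 1.5 mm, which is about as fine as the cameras can tell.
- **Surroundings:** The final pictures show the other keys and the visible bystanders where they began. In the last top view the arm partly hides the cassette, but the side view shows it in place. The last wrist force was near zero, with the fingertips more than 200 mm from the box's keys.

No check failed. The two cameras disagreed by 2 to 3 mm on the box position; I used their combined fit, and contact agreed with it.

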